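# Proof-pull a tack-welded lug to the set mark

### The arm

A 6-joint arm with a two-finger parallel gripper is mounted at the origin on a cart in front of the work surface, level with it; the furniture and walls round the work are solid. World frame = base frame: x ahead of the robot, y to its left, z up, the work surface at z = 0. Lengths are in mm, angles in rad, forces in N, time in s.
With the tool pointing down it reaches from about 400 to 825 mm from the base axis. Payload 7 kg.
Tool frame: the origin (TCP) lies on the centre line of the jaws, within the pads' length; the fingertips stand env.finger_overhang ahead of it and the grasp point (between the pads) is the TCP (env.finger_overhang is the distance from the TCP to the fingertips, in mm); z points along the fingers, y is the line along which they close (so a half turn about z gives the same grasp; the last joint's range is limited). The gripper opens to 85 mm and grips with 20 to 120 N. Pads are 22 mm wide; open, the fingers measure 114 mm over their backs; the gripper's body (76 mm by 85 mm) begins 54 mm behind the grasp point. The pads swing forward as they close: fully open they stand 13 mm farther back than shut.
Start: joints at [0.288, 0.359, 0.012, 0, -1.224, -0.288], TCP at [674.978, -0.019, 250.302] pointing down, gripper open.
Joint ranges: [-3.07, 3.07], [-1.43, 2.12], [-1.02, 1.25], [-3.03, 1.67], [-3.05, -0], [-3.03, 3.03]. Speed limits (rad/s): [2.39, 2.39, 3.01, 3.14, 3.14, 3.14].

### API

Orientations are given as a rotation vector (axis times angle).
In Python, from plant import env gives the robot as it stands.
- The arm moves only by the tool arm_command, never from a script. Its argument "plan" is a list of rows, each a list of 2 entries, a list of its own where there are three numbers: the shift along the tool's x, y, z each as a share of 30 mm, from -1 to 1, then the turn, a rotation vector about the tool's x, y, z each as a share of 4 degrees, from -1 to 1. In form: [[[tx, ty, tz], [ax, ay, az]], ...]. A call has 1 to 20 rows; each row shifts and turns the commanded pose from where the row before left it, along the tool's axes as they then stand; what a row does not reach is not made up. A row lasts 1/8 s, in which the tool goes at most 62.5 mm and 10.7 degrees, less where a joint would pass 70% of its speed; a pose out of reach is approached as far as the arm can. A call with a number of a shift or a turn outside -1 to 1 is refused whole. A call with a gripper value outside its range is refused whole. "hand" is the opening, from -1 (shut) to 1 (fully open), set as the call begins (left out, the last holds). The fingers move at their own pace and stop on an object; the grip force is fixed at half the most. Time passes only in rows, so rows that do not move let the fingers close. It gives the time, the measured TCP pose, the force, the opening and the grip force at its end, in the units of the state.
- env.read_state(): the state, without advancing time (a new reading comes with each control period).
- env.capture(name): name is "scene" or "side" or "wrist"; returns (picture, depth): 400x640x3 uint8, red, green, blue; 400x640 float32, mm along the optical axis (not along the pixel's ray), 0 where there is no reading.
- env.camera_model(name): a dict with "intrinsics" (3x3 intrinsics, pixels), "rvec" (rotation vector, rad) and "tvec" (3), from world to camera coordinates, as OpenCV has them. Camera axes: x right, y down, z forward; pixel columns grow to the right and rows downward; lengths in mm; the calibration is good to about 2 mm. A picture is of the moment at which its call begins: read the wrist's pose just before it. camera_model takes no time and is no camera call; for the wrist camera it gives the pose at the moment of the call.
- env.job_done(): hands the job in; it is judged then, once.
The state is a dict: "clock": time; "joints": joint angles; "dq": joint speeds; "joint_efforts": joint torques, N m; "tcp_pos": TCP position; "tool_rot": TCP orientation; "wrist_force": force on the tool from outside, world axes, zero at the start; "torque": the same for the moment, N m; "opening": finger opening in mm; "grasp_force": force on a finger pad.
Only numpy, scipy, OpenCV 4.12 (cv2) and the standard library are available. Lean on these libraries where they do the work, as an engineer would, in place of code of your own. Each camera call takes 0.05 s, during which the arm holds its last target. There are 200 camera calls.

### The job

Proof-pull the welded lug with the spring pull gauge: hook shut fingers behind the gauge's upright crossbar (do not grip it) and draw it out towards the front until the drag pointer that it pushes along the scale is level with the set mark beside the scale; hold it there for two seconds. Then ease the slide gently all the way home, never letting it snap back, and leave the drag pointer standing at the mark. Never press or pull on the gauge with more than 20 N, move the drag pointer only by drawing the slide, and leave the set mark and everything else on the bench alone.

Things in the scene. Friction and masses are not known exactly. Their poses are not given: they have to be found in the camera images.
- gauge: spring pull gauge fixed to the bench; base 260 mm (x) by 155 (y -47 to +108) by 10 mm. Origin: bench top, on the slide's centre line, mid base. -x: the way the slide draws out, towards the robot, turned up to 0.3 rad; +y: side of the scale. Behind the crossbar all with |y| < 45 mm (rod, barrel, lug) is lower than 50 mm above the bench. Scale bar at y 50 to 82 mm, top 28 mm high
- crossbar (a point): middle of the top edge (96 mm above the bench) of the slide's crossbar: upright steel plate 80 mm wide (y), 8 mm thick (x), 40 to 96 mm above the bench. Home: 5 mm in front (-x) of the gauge's origin. Hook its back (+x) face with fingertips about 60 mm above the bench, clear above rod and barrel. It slides only along x
- slide (a joint): how far the slide is drawn out, m; 0 = fully home, stop at 0.068. A spring pulls it home: about 3.5 N at home, rising 1.1 N per cm; if let go it snaps back.
- pointer (a point): tip end of the slide's thin cross arm (5 mm thick in x), which reaches over the scale behind the drag pointer, 45 mm above the bench; moves with the slide
- drag_tip (a point): top middle of the drag pointer: upright dark blade 4 mm thick (x), 24 wide (y), top 60 mm above the bench, at y = 66 mm on the scale. The slide's cross arm pushes it out (touching when it is 4.5 mm ahead of pointer). It needs about 1 N to move and stays where pushed when the slide goes back, so overshoot cannot be undone. Starts 0 to 10 mm out
- mark_tip (a point): top middle of the set mark: upright steel blade 4 mm thick (x), 14 wide (y), top 70 mm above the bench, on a dark clamp block just outside the scale at y = 92 mm, 26 to 55 mm further out than the drag pointer's home. Drag pointer and mark are level when both have the same x in the gauge's frame (blades in one line)
- spanner_13: bystander: open-ended spanner 166 mm long lying beside the gauge's right edge, origin under its middle
- soapstone: bystander: pale stick 12x75x8 mm lying beside the gauge's left edge, origin under its middle
- round_bar: bystander: steel round bar 20 mm thick, 125 mm long, lying at the back of the bench
- spare_tube: bystander: square steel tube offcut 40x40x45 mm standing at the back right
- paint_tin_small: bystander: small paint tin, 78 mm across, 77 mm tall, at the left side of the bench
- tape_electrical: bystander: roll of black tape, 58 mm across, 19 mm high, at the left side of the bench
- bench_hammer: bystander: hammer 283 mm long lying at the right front
- drag: the whole drag pointer: the blade of drag_tip with a small flat foot 12 mm (x) by 36 mm (y) reaching forward from it on the scale bar; its body origin is not on the blade (it lies at the gauge's origin, shifted with the pointer)

How it is judged:
By the outcome, as a careful person would: the job done as asked, in the order asked, and still so for the second after the job is handed in, with the robot touching nothing.
It also fails if it takes over 48 s, if anything falls off the work surface, if the arm or the gripper's body presses on something with over 40 N, if the wrist force passes 120 N, or if a joint passes its speed limit or range.

## Working session

There is one attempt and no reset: what is moved stays moved. The work goes in short steps, Python scripts to look and compute and a tool call to move; the robot and the scene stay as the last step left them, time stands still between calls to the robot, and variables do not carry over. Pictures are saved under pics/ and viewed, at most 10 in all, crops included, and the job is handed in when it is done.

Besides the shell and the picture viewer there is one more tool, called after "Emit:" by a JSON object that holds its "name" and its "arguments". arm_command: Moves the arm, as the interface text tells. Its arguments: {"type":"object","properties":{"plan":{"type":"array"},"hand":{"type":"number"}},"required":["plan"]}

```bash
mkdir -p pics; ls
python3 - <<'E'
from plant import env
import cv2,numpy as np
s=env.read_state();print(s, env.finger_overhang)
ims=[]
for n in("scene","side","wrist"):
    p,d=env.capture(n);np.savez(f"{n}0.npz",p=p,d=d,**env.camera_model(n))
    cv2.imwrite(f"pics/{n}0.png",p[:,:,::-1])
    m=env.camera_model(n);print(n,m)
E
```

```text
pics
{'clock': 0.0, 'joints': array([ 2.88140577e-01,  3.59363727e-01,  1.10778141e-02, -3.30145178e-04,
       -1.22410573e+00, -2.88097927e-01]), 'dq': array([-0.00122799,  0.00013506,  0.00109371, -0.00154764,  0.0015321 ,
        0.00019498]), 'joint_efforts': array([ 2.55543900e-04, -5.83324420e+01,  2.93422562e+01,  6.93659976e+00,
       -6.00149287e-03, -1.14765509e-06]), 'tcp_pos': array([ 6.74557748e+02, -9.76667977e-04,  2.49390490e+02]), 'tool_rot': array([ 2.22047698e+00, -2.22063192e+00, -1.62330043e-03]), 'wrist_force': array([0.8091236 , 0.23673926, 0.56228359]), 'torque': array([ 0.03564849,  0.01327902, -0.00540303]), 'grasp_force': 0.0, 'opening': 85.3417400185639} 19.0
scene {'intrinsics': array([[454.64899981,   0.        , 324.31298707],
       [  0.        , 454.64899981, 200.89172188],
       [  0.        ,   0.        ,   1.        ]]), 'rvec': array([ 1.89461855, -0.7050084 ,  0.44921905]), 'tvec': array([-503.97825866,  214.00795191,  952.18386633])}
side {'intrinsics': array([[438.35733397,   0.        , 321.4214679 ],
       [  0.        , 438.35733397, 209.62171381],
       [  0.        ,   0.        ,   1.        ]]), 'rvec': array([ 0.82105219, -2.81344638,  0.71159367]), 'tvec': array([ 453.9054798 ,  381.22262999, 1374.71310026])}
wrist {'intrinsics': array([[287.72126888,   0.        , 314.11741494],
       [  0.        , 287.72126888, 201.49973569],
       [  0.        ,   0.        ,   1.        ]]), 'rvec': array([-9.39000459e-04,  3.10370042e+00,  4.71921621e-01]), 'tvec': array([673.27489107, -37.83086728, 381.24020313])}
```

View pics/wrist0.png

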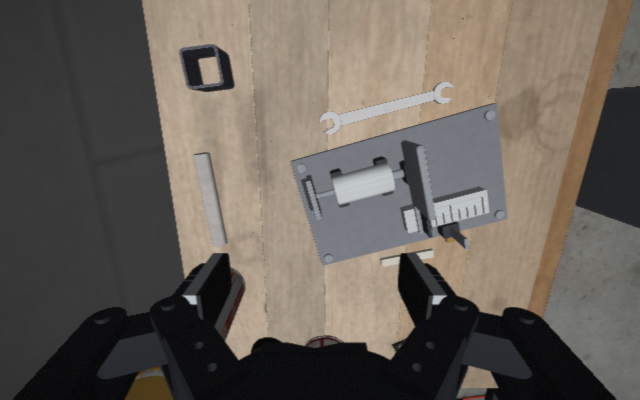

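View pics/scene0.png

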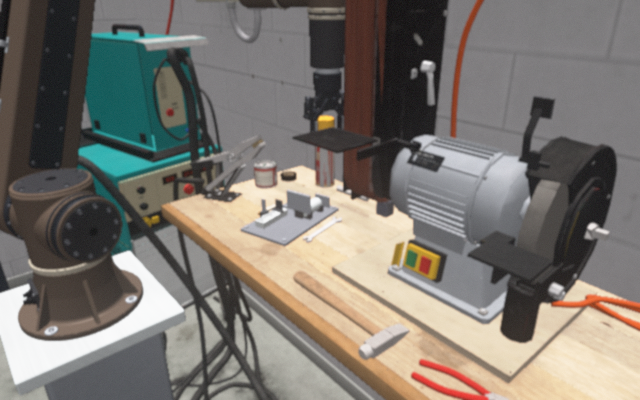

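The wrist picture shows the gauge base with corners near (292,160), (495,103), (507,215) and (323,264). The crossbar is at about (425,185), the scale at about (460,207) and the dark clamp and blade at about (455,235). The scene view shows the path to it is clear.

```bash
cat > h.py <<'E'
import numpy as np,cv2
def cam(f):
    m=np.load(f); R=cv2.Rodrigues(m['rvec'])[0]; return m['p'],m['d'],m['intrinsics'],R,m['tvec']
def ray(f,uv,z):
    "pixel -> world on plane z"
    _,_,K,R,t=cam(f); C=-R.T@t
    d=(R.T@np.linalg.inv(K)@np.c_[np.atleast_2d(uv),np.ones(len(np.atleast_2d(uv)))].T).T
    z=np.broadcast_to(z,len(d)); return C+d*((z-C[2])/d[:,2])[:,None]
def proj(f,P):
    m=np.load(f); return cv2.projectPoints(np.atleast_2d(np.float64(P)),m['rvec'],m['tvec'],m['intrinsics'],None)[0][:,0]
def cloud(f):
    p,d,K,R,t=cam(f); v,u=np.mgrid[:400,:640]
    c=np.stack([(u-K[0,2])/K[0,0]*d,(v-K[1,2])/K[1,1]*d,d],-1)
    return (c-t)@R
E
python3 - <<'E'
from h import *
f='wrist0.npz'
c=ray(f,[(292,160),(495,103),(507,215),(323,264)],10.)
print(c.round(1), np.linalg.norm(c-np.roll(c,-1,0),axis=1))
_,_,K,R,t=cam(f);print('C',-R.T@t)
W=cloud(f)
for uv in [(400,230),(425,150),(421,150),(430,200),(362,183),(475,205),(455,240)]:
    print(uv,W[uv[1],uv[0]].round(1))
# crossbar top points
m=(W[...,2]>85)&(W[...,2]<102)&(W[...,0]<c[:,0].max())&(np.abs(W[...,1]-c[:,1].mean())<70)
m[260:]=0
P=W[m];print(len(P),P.min(0),P.max(0),P.mean(0))
r=cv2.minAreaRect(np.float32(P[:,:2]));print(r)
E
```

```text
[[701.3 -18.4  10. ]
 [456.6 -87.   10. ]
 [413.6  55.7  10. ]
 [660.6 129.7  10. ]] [254.16350738 148.98612573 257.80050665 153.57345769]
C [674.13398598 -76.57200907 373.83745442]
(400, 230) [556.1  77.1  10.8]
(425, 150) [534.3 -31.1  10.4]
(421, 150) [571.  -41.8  95.9]
(430, 200) [556.8   8.   97. ]
(362, 183) [617.5   2.6  46.8]
(475, 205) [470.5  35.3  29.3]
(455, 240) [473.4  96.7   0.8]
810 [548.83909804 -46.73223258  85.1854128 ] [575.8538511   28.97430514  98.68060606] [563.70053111 -10.55457062  94.47713713]
((561.808837890625, -8.697086334228516), (8.726396560668945, 79.06063842773438), 15.971179962158203)
```

Emit:
{"name": "arm_command", "arguments": {"plan": [[[0,0.5,0.6],[0,0,-0.8]],[[0,0,0.6],[0,0,-0.8]],[[0,0,0.6],[0,0,-0.8]],[[0,0,0.7],[0,0,-0.8]],[[0,0,0.8],[0,0,-0.8]],[[0,0,0],[0,0,0]]], "hand": -1}}

```text
clock: 0.9
tcp_pos: [658.5, -0.3, 149.1]
tool_rot: [2.506, -1.89, -0.005]
wrist_force: [0.1, 0.3, 0.4]
opening: 0.1
grasp_force: 0.0
```

Run:
```python
from plant import env
import numpy as np
s=env.read_state();print(s['clock'],s['tcp_pos'],s['tool_rot'],s['opening'],s['wrist_force'],env.finger_overhang)
import cv2
R=cv2.Rodrigues(s['tool_rot'])[0];print(R.round(3))
a=.278;X=np.array([np.cos(a),np.sin(a),0]);O=np.array([566.5,-8.3,0])
T=O+30*X;T[2]=150
print('tool shift',R.T@(T-s['tcp_pos']))
```

```text
0.9 [ 6.58545176e+02 -2.57200891e-01  1.49074000e+02] [ 2.50568841 -1.8895586  -0.00473691] 0.0666776680950478 [0.13803807 0.32264178 0.44479831] 19.0
[[ 0.275 -0.961 -0.004]
 [-0.961 -0.275 -0.001]
 [-0.     0.004 -1.   ]]
tool shift [-17.55976055  60.71233184  -0.64854765]
```

Emit:
{"name": "arm_command", "arguments": {"plan": [[[-0.2,0.7,0],[0,0,0]],[[-0.2,0.7,0],[0,0,0]],[[-0.2,0.6,0],[0,0,0]],[[0,0,0],[0,0,0]],[[0,0,0],[0,0,0]]]}}

```text
clock: 1.52
tcp_pos: [598.3, 0.9, 152.3]
tool_rot: [-2.508, 1.89, -0.002]
wrist_force: [0.1, -0.3, -0.3]
opening: 0.1
grasp_force: 0.0
```

```bash
cat > snap.py <<'E'
import sys
from plant import env
import cv2,numpy as np
def snap(n,c="wrist"):
    s=env.read_state(); m=env.camera_model(c); p,d=env.capture(c)
    np.savez(f"{n}.npz",p=p,d=d,**m); cv2.imwrite(f"pics/{n}.png",p[:,:,::-1])
    print(round(s['clock'],2),'tcp',s['tcp_pos'].round(2),'F',s['wrist_force'].round(2)); return s
E
python3 - <<'E'
from snap import *
snap('w1')
E
```

```text
1.52 tcp [598.34   0.9  152.28] F [ 0.12 -0.27 -0.31]
```

View pics/w1.png

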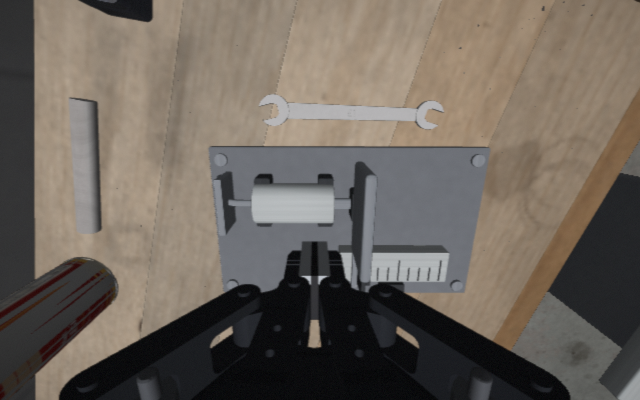

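The linkage of the shut gripper hides the drag pointer and mark (around (375,290)). The crossbar is at (367,230), directly in front of the fingers. I'll check the joint and neighbour room for a half turn, which puts the camera on the scale side.

Run:
```python
from h import *
from plant import env
print(env.read_state()['joints'].round(3))
for f in('w1.npz','wrist0.npz'):
    W=cloud(f);p=cam(f)[0]
    for uv in [(90,275),(60,300),(110,280),(40,390)] if f=='w1.npz' else [(230,285),(150,385),(225,310),(330,345)]: print(f,uv,W[uv[1],uv[0]].round(0),p[uv[1],uv[0]])
W=cloud('scene0.npz');p=cam('scene0.npz')[0]
for uv in [(325,120),(325,150),(325,175),(265,170),(290,175),(320,138),(230,165)]: print(uv,W[uv[1],uv[0]].round(0))
```

```text
[ 0.328  0.314 -0.294  0.    -0.962 -0.049]
w1.npz (90, 275) [792. 140.  23.] [54 53 53]
w1.npz (60, 300) [792. 143.  58.] [53 53 52]
w1.npz (110, 280) [781. 152.   8.] [48 46 48]
w1.npz (40, 390) [859. 345.   1.] [151 137 121]
wrist0.npz (230, 285) [716.   7. 247.] [14 11 10]
wrist0.npz (150, 385) [808. 138. 193.] [78 60 28]
wrist0.npz (225, 310) [781. 152.  81.] [61 61 61]
wrist0.npz (330, 345) [669. -10. 304.] [24 25 25]
(325, 120) [790. 142. 230.]
(325, 150) [789. 141. 133.]
(325, 175) [792. 145.  45.]
(265, 170) [636. 264.  68.]
(290, 175) [740. 269.  22.]
(320, 138) [ 449. -240.  322.]
(230, 165) [ 873.  940. -152.]
```

Emit:
{"name": "arm_command", "arguments": {"plan": [[[0,0,0],[0,0,-1]],[[0,0,0],[0,0,-1]],[[0,0,0],[0,0,-1]],[[0,0,0],[0,0,-1]],[[0,0,0],[0,0,-1]],[[0,0,0],[0,0,-1]],[[0,0,0],[0,0,-1]],[[0,0,0],[0,0,-1]],[[0,0,0],[0,0,-1]],[[0,0,0],[0,0,-1]],[[0,0,0],[0,0,-1]],[[0,0,0],[0,0,-1]],[[0,0,0],[0,0,-1]],[[0,0,0],[0,0,-1]],[[0,0,0],[0,0,-1]],[[0,0,0],[0,0,-1]],[[0,0,0],[0,0,-1]],[[0,0,0],[0,0,-1]],[[0,0,0],[0,0,-1]],[[0,0,0],[0,0,-1]]]}}

```text
clock: 4.08
tcp_pos: [598.1, 0.7, 151.2]
tool_rot: [3.137, 0.167, -0.0]
wrist_force: [0.1, 0.7, 0.3]
opening: -0.2
grasp_force: 0.0
```

Emit:
{"name": "arm_command", "arguments": {"plan": [[[0,0,0],[0,0,-1]],[[0,0,0],[0,0,-1]],[[0,0,0],[0,0,-1]],[[0,0,0],[0,0,-1]],[[0,0,0],[0,0,-1]],[[0,0,0],[0,0,-1]],[[0,0,0],[0,0,-1]],[[0,0,0],[0,0,-1]],[[0,0,0],[0,0,-1]],[[0,0,0],[0,0,-1]],[[0,0,0],[0,0,-1]],[[0,0,0],[0,0,-1]],[[0,0,0],[0,0,-1]],[[0,0,0],[0,0,-1]],[[0,0,0],[0,0,-1]],[[0,0,0],[0,0,-1]],[[0,0,0],[0,0,-1]],[[0,0,0],[0,0,-1]],[[0,0,0],[0,0,-1]],[[0,0,0],[0,0,-1]]]}}

```text
clock: 6.58
tcp_pos: [598.1, 0.7, 151.2]
tool_rot: [2.296, 2.145, -0.0]
wrist_force: [-1.1, 0.1, -0.2]
opening: 0.3
grasp_force: 0.0
```

Emit:
{"name": "arm_command", "arguments": {"plan": [[[0,0,0],[0,0,-1]],[[0,0,0],[0,0,-1]],[[0,0,0],[0,0,-1]],[[0,0,0],[0,0,0]],[[0,0,0],[0,0,0]]]}}

```text
clock: 7.2
tcp_pos: [597.7, 0.7, 151.2]
tool_rot: [2.063, 2.369, -0.0]
wrist_force: [-0.3, -0.5, -0.2]
opening: 0.1
grasp_force: 0.0
```

Run:
```python
from snap import *
s=snap('w2');print(s['joints'].round(3),cv2.Rodrigues(s['tool_rot'])[0].round(3))
```

```text
7.2 tcp [597.69   0.73 151.23] F [-0.25 -0.54 -0.16]
[ 0.328  0.314 -0.295  0.    -0.961  2.951] [[-0.137  0.991 -0.   ]
 [ 0.991  0.137 -0.   ]
 [-0.    -0.    -1.   ]]
```

View pics/w2.png

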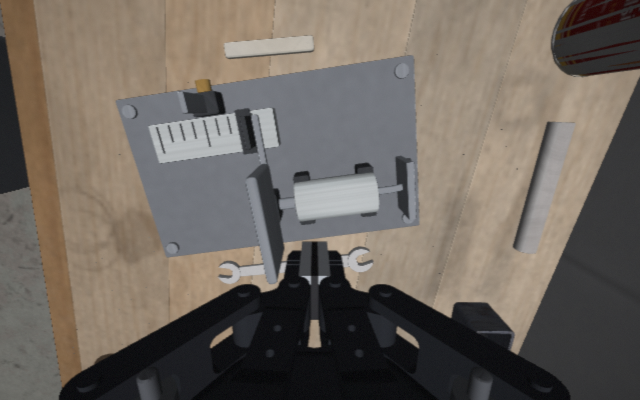

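The view from the scale side is clear: the crossbar is at (262,225), the cross arm at (260,140), the drag blade at about (245,130) and the mark with its clamp at about (187,102). I'll measure these from depth in the gauge frame.

```bash
cat > meas.py <<'E'
from h import *
def meas(f,a=.278,O=(566.5,-8.3)):
    W=cloud(f).reshape(-1,3);U=np.mgrid[:400,:640].reshape(2,-1).T
    c,s=np.cos(a),np.sin(a); d=W[:,:2]-O
    return np.c_[d[:,0]*c+d[:,1]*s,-d[:,0]*s+d[:,1]*c,W[:,2],U[:,1],U[:,0]]
def box(G,x,y,z): 
    m=(G[:,0]>x[0])&(G[:,0]<x[1])&(G[:,1]>y[0])&(G[:,1]<y[1])&(G[:,2]>z[0])&(G[:,2]<z[1]);return G[m]
def rep(n,P):
    if len(P): print(n,len(P),'mean',P.mean(0).round(1),'min',P.min(0).round(1),'max',P.max(0).round(1))
E
python3 - <<'E'
from meas import *
G=meas('w2.npz')
c=box(G,(-40,15),(-45,45),(90,102));rep('cross',c)
print(cv2.minAreaRect(np.float32(c[:,:2])))
rep('hi',box(G,(-120,0),(45,110),(63,80)))
rep('drag',box(G,(-120,20),(50,80),(54,66)))
rep('arm',box(G,(-120,20),(40,62),(40,50)))
rep('scale',box(G,(-120,40),(48,84),(25,31)))
rep('base',box(G,(-150,150),(-60,120),(5,14)))
p=cam('w2.npz')[0][60:180,120:320]
cv2.imwrite('pics/c2.png',cv2.resize(p[:,:,::-1],None,fx=4,fy=4,interpolation=cv2.INTER_CUBIC))
E
```

```text
cross 1382 mean [ -3.1   5.   95.6 262.  228.2] min [ -8.1 -37.7  90.  246.  175. ] max [  0.4  41.9  99.2 278.  283. ]
((-3.87239146232605, 2.0964088439941406), (79.69173431396484, 8.425068855285645), 89.8885498046875)
hi 211 mean [-44.   93.7  69.  184.7 101.8] min [-47.4  86.9  63.  178.   91. ] max [-42.4 100.6  73.1 191.  112. ]
drag 239 mean [ -9.1  67.9  59.8 246.1 132.2] min [-11.7  55.7  54.1 240.  116. ] max [ -7.3  79.5  62.5 252.  149. ]
arm 214 mean [ -3.8  52.1  45.4 260.9 150.2] min [ -8.   40.4  40.2 253.  137. ] max [ -0.6  62.   49.6 267.  165. ]
scale 4001 mean [-49.2  68.1  28.8 207.7 136.1] min [-96.4  51.6  25.2 149.  108. ] max [  8.7  83.9  31.  279.  162. ]
base 32492 mean [  5.7  41.1  10.7 281.5 153.1] min [-129.4  -45.8    7.3  116.    55. ] max [131.2 109.3  14.  419.  256. ]
```

View pics/c2.png

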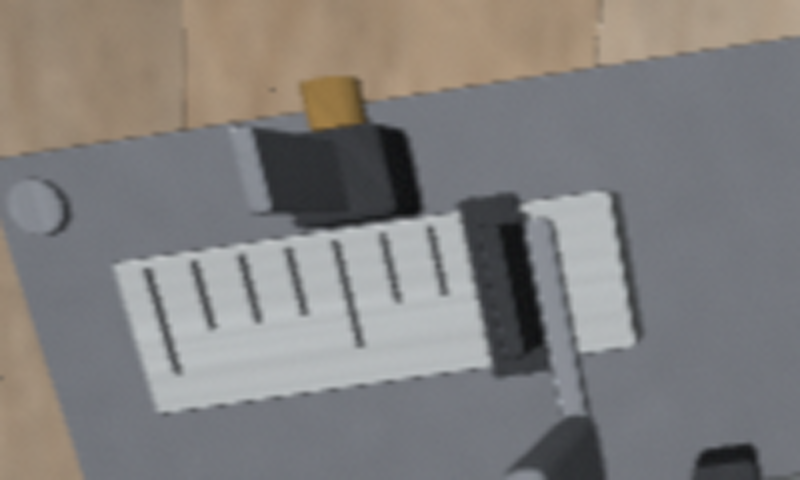

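The crop shows the mark blade at the left (crop 245,170), with the drag blade (crop 490,285) just ahead of the slide's arm (crop 555,310). The drag is about 35 mm short of the mark. I'll check the shut fingertips' height and front face before descending.

Run:
```python
from meas import *
G=meas('w2.npz')
t=box(G,(0,80),(-30,30),(100,170)); t=t[(abs(t[:,3]-315)<35)&(t[:,4]<300)]
rep('tips',t); rep('lowest',t[t[:,2]<np.percentile(t[:,2],5)+3])
for z0 in range(124,160,5):
    q=t[abs(t[:,2]-z0)<2.5]; rep(z0,q)
```

```text
tips 1715 mean [ 33.1   8.9 154.9 314.5 261.6] min [ 19.3  -0.8 135.1 284.  241. ] max [ 46.2  12.3 170.  345.  298. ]
lowest 210 mean [ 33.3   9.5 140.1 314.9 245.9] min [ 20.8   4.4 135.1 291.  241. ] max [ 45.1  11.8 142.9 339.  254. ]
134 18 mean [ 32.4  10.4 135.9 312.9 241. ] min [ 27.2   9.5 135.1 303.  241. ] max [ 38.8  11.1 136.4 325.  241. ]
139 126 mean [ 33.2   9.6 139.6 314.6 245.3] min [ 21.2   4.8 136.5 292.  241. ] max [ 44.8  11.7 141.4 338.  252. ]
144 221 mean [ 33.3   8.7 144.  315.1 250.8] min [ 19.5   4.2 141.5 288.  244. ] max [ 46.   12.1 146.5 341.  257. ]
149 266 mean [ 32.7   8.7 149.  313.8 255.5] min [ 19.3   4.3 146.6 287.  249. ] max [ 46.2  12.2 151.5 342.  262. ]
154 289 mean [ 33.1   8.7 154.  314.7 260.6] min [ 19.3   4.1 151.5 286.  254. ] max [ 46.2  12.1 156.5 343.  267. ]
159 326 mean [ 32.9   8.7 159.1 314.2 266. ] min [ 19.5   4.4 156.5 285.  259. ] max [ 46.2  12.3 161.5 344.  274. ]
```

Emit:
{"name": "arm_command", "arguments": {"plan": [[[0,0,0.5],[0,0,0]],[[0,0,0.8],[0,0,0]],[[0,0,0.7],[0,0,0]],[[0,0,0.35],[0,0,0]],[[0,0,0],[0,0,0]],[[-0.019,-0.132,0],[0,0,0]],[[-0.019,-0.132,0],[0,0,0]],[[-0.019,-0.132,0],[0,0,0]],[[0,0,0],[0,0,0]]]}}

```text
clock: 8.38
tcp_pos: [585.6, -2.7, 81.2]
tool_rot: [2.061, 2.371, 0.001]
wrist_force: [0.3, 0.3, 0.3]
opening: 0.0
grasp_force: 0.0
```

```bash
cat > look.py <<'E'
from snap import *; from meas import *
def look(n,sc=None):
    s=snap(n);G=meas(n+'.npz'); X=np.array([np.cos(.278),np.sin(.278)])
    print('tcp gx',(X@(s['tcp_pos'][:2]-[566.5,-8.3])).round(2),'F along +X',(X@s['wrist_force'][:2]).round(2),'q6',s['joints'][5].round(3))
    rep('cross',box(G,(-80,6),(-45,45),(92,102)))
    mk=box(G,(-80,0),(85,102),(63,75)); dg=box(G,(-80,20),(55,79),(55,64)); ar=box(G,(-80,20),(42,58),(43,49))
    rep('mark',mk);rep('drag',dg);rep('arm',ar)
    mid=lambda P,p=4:(np.percentile(P[:,0],p)+np.percentile(P[:,0],100-p))/2
    if len(mk) and len(dg): print('mid mark',mid(mk).round(2),'drag',mid(dg).round(2),'arm',mid(ar).round(2) if len(ar) else None)
    return G
E
python3 -c "
from look import *
look('w3')"
```

```text
8.38 tcp [585.6   -2.67  81.25] F [0.28 0.28 0.35]
tcp gx 19.91 F along +X 0.34 q6 2.952
cross 1583 mean [ -3.1  24.1  95.8 254.  248.3] min [ -8.1   1.7  92.  237.  207. ] max [  0.5  42.   98.4 272.  292. ]
mark 567 mean [-44.   93.6  68.6 145.2  92.7] min [-47.3  86.7  63.  133.   76. ] max [-41.8 100.8  72.3 158.  109. ]
drag 479 mean [ -9.2  67.8  59.9 238.9 138.4] min [-12.1  55.8  55.  230.  115. ] max [ -7.4  79.   62.3 248.  162. ]
arm 271 mean [ -3.8  50.4  45.5 261.5 166.2] min [ -8.   42.   43.1 251.  152. ] max [ -1.1  58.   48.  268.  181. ]
mid mark -44.52 drag -9.51 arm -3.89
```

Emit:
{"name": "arm_command", "arguments": {"plan": [[[-0.01,-0.066,0],[0,0,0]],[[-0.01,-0.066,0],[0,0,0]],[[-0.007,-0.05,0],[0,0,0]],[[-0.005,-0.033,0],[0,0,0]],[[-0.005,-0.033,0],[0,0,0]],[[-0.005,-0.033,0],[0,0,0]],[[-0.005,-0.033,0],[0,0,0]]]}}

```text
clock: 9.3
tcp_pos: [577.0, -5.1, 80.9]
tool_rot: [2.061, 2.371, 0.001]
wrist_force: [4.3, 0.2, -3.1]
opening: 0.1
grasp_force: 2.5
```

```bash
python3 -c "
from look import *
look('w4')"
```

```text
9.3 tcp [577.04  -5.14  80.9 ] F [ 4.27  0.21 -3.14]
tcp gx 11.01 F along +X 4.17 q6 2.951
cross 1643 mean [ -7.1  23.7  95.8 265.4 248.1] min [-12.3   3.2  92.  248.  205. ] max [  6.  42. 102. 301. 291.]
mark 538 mean [-44.   93.6  68.8 163.8  89.6] min [-47.5  86.7  63.  152.   72. ] max [-42.2 100.9  72.3 176.  106. ]
drag 472 mean [-12.1  67.8  60.  250.7 136.7] min [-14.9  55.8  55.1 242.  113. ] max [-10.2  79.   62.8 259.  161. ]
arm 269 mean [ -7.9  50.3  45.5 269.8 165.2] min [-10.8  42.   43.1 262.  151. ] max [ -5.5  58.   48.5 276.  181. ]
mid mark -44.53 drag -12.31 arm -8.01
```

Emit:
{"name": "arm_command", "arguments": {"plan": [[[-0.009,-0.066,0],[0,0,0]],[[-0.009,-0.066,0],[0,0,0]],[[-0.009,-0.066,0],[0,0,0]],[[-0.009,-0.066,0],[0,0,0]],[[-0.009,-0.066,0],[0,0,0]],[[-0.009,-0.066,0],[0,0,0]],[[-0.009,-0.066,0],[0,0,0]],[[-0.009,-0.066,0],[0,0,0]],[[-0.009,-0.066,0],[0,0,0]],[[-0.009,-0.066,0],[0,0,0]],[[-0.009,-0.066,0],[0,0,0]],[[-0.009,-0.066,0],[0,0,0]],[[-0.005,-0.033,0],[0,0,0]],[[0,0,0],[0,0,0]]]}}

```text
clock: 11.1
tcp_pos: [553.6, -11.8, 81.0]
tool_rot: [2.06, 2.37, 0.003]
wrist_force: [7.8, 2.1, -5.3]
opening: 0.2
grasp_force: 3.5
```

```bash
python3 -c "
from look import *
look('w5')"
```

```text
11.1 tcp [553.59 -11.76  80.97] F [ 7.8   2.12 -5.25]
tcp gx -13.36 F along +X 8.08 q6 2.949
cross 2379 mean [-25.5  18.   96.6 281.4 259.3] min [-36.6 -11.2  92.  248.  206. ] max [3.00e-01 4.20e+01 1.02e+02 3.45e+02 3.19e+02]
mark 454 mean [-44.3  93.6  69.2 216.7  81.5] min [-47.1  86.7  63.  207.   64. ] max [-42.4 100.7  72.4 226.   99. ]
drag 470 mean [-36.4  67.8  60.  250.8 136.8] min [-39.   55.8  55.2 242.  113. ] max [-34.5  79.   62.4 259.  161. ]
arm 271 mean [-32.1  50.3  45.5 270.  165.3] min [-35.2  42.1  43.1 262.  151. ] max [-29.7  58.   47.5 277.  180. ]
mid mark -44.76 drag -36.64 arm -32.26
```

Emit:
{"name": "arm_command", "arguments": {"plan": [[[-0.007,-0.05,0],[0,0,0]],[[-0.007,-0.05,0],[0,0,0]],[[-0.007,-0.05,0],[0,0,0]],[[-0.005,-0.033,0],[0,0,0]],[[0,0,0],[0,0,0]],[[0,0,0],[0,0,0]]]}}

```text
clock: 11.9
tcp_pos: [548.5, -13.2, 81.0]
tool_rot: [2.06, 2.37, 0.003]
wrist_force: [7.1, 1.6, -5.2]
opening: -0.0
grasp_force: 3.8
```

```bash
python3 -c "
from look import *
G=look('w6')
f='w6.npz'
p=cam(f)[0][40:190,170:340]
cv2.imwrite('pics/c6.png',cv2.resize(p[:,:,::-1],None,fx=4,fy=4,interpolation=cv2.INTER_CUBIC))
mk=box(G,(-80,0),(85,102),(68,75)); dg=box(G,(-80,20),(55,79),(58,64))
for n,P in(('m',mk),('d',dg)):
    print(n,np.percentile(P[:,0],[2,10,50,90,98]).round(2), cv2.minAreaRect(np.float32(P[:,:2])))
"
```

```text
11.9 tcp [548.47 -13.22  80.98] F [ 7.14  1.65 -5.19]
tcp gx -18.69 F along +X 7.32 q6 2.948
cross 2367 mean [-30.9  18.1  96.6 281.2 259. ] min [-41.9 -11.3  92.  248.  206. ] max [ -5.   42.1 102.  345.  319. ]
mark 439 mean [-44.4  93.6  69.4 228.3  79.8] min [-47.1  86.7  63.  219.   62. ] max [-42.7 100.7  72.3 238.   97. ]
drag 469 mean [-41.6  67.7  60.  250.9 137. ] min [-44.2  55.9  55.2 242.  113. ] max [-39.7  79.   62.6 260.  161. ]
arm 271 mean [-37.5  50.2  45.5 269.9 165.4] min [-40.4  42.   43.1 262.  151. ] max [-35.1  58.   48.3 277.  180. ]
mid mark -44.82 drag -41.95 arm -37.6
m [-46.88 -46.36 -44.58 -43.15 -42.96] ((-44.87882995605469, 93.80218505859375), (13.877119064331055, 4.390583038330078), 88.86077880859375)
d [-44.02 -43.49 -41.73 -40.3  -40.04] ((-41.981178283691406, 67.3852767944336), (23.058090209960938, 4.469855308532715), 89.78277587890625)
```

View pics/c6.png

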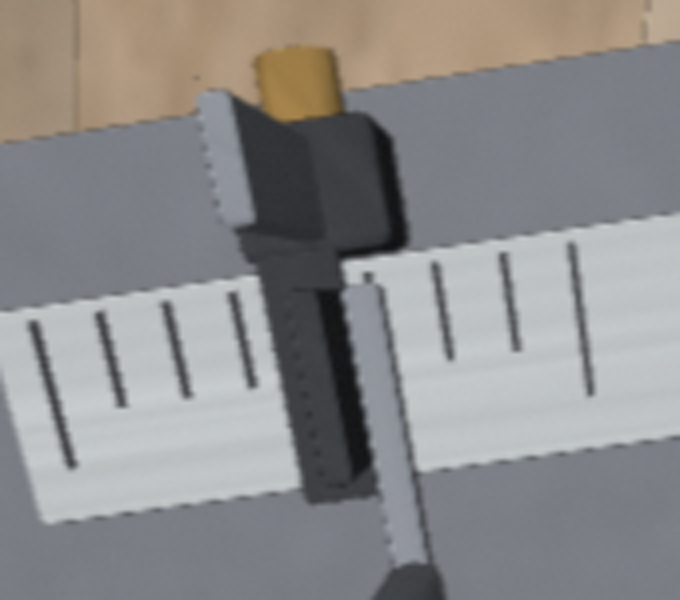

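The crop shows the drag blade's top (crop 290,400) still about 3 mm short of the line of the mark's blade (crop 225,160), with the arm pushing behind it. The depth measurement gives the remaining gap as 2.9 mm.

Emit:
{"name": "arm_command", "arguments": {"plan": [[[-0.003,-0.025,0],[0,0,0]],[[-0.003,-0.025,0],[0,0,0]],[[-0.003,-0.02,0],[0,0,0]],[[0,0,0],[0,0,0]],[[0,0,0],[0,0,0]]]}}

```text
clock: 12.58
tcp_pos: [546.6, -13.8, 81.0]
tool_rot: [2.06, 2.37, 0.003]
wrist_force: [8.2, 2.0, -5.8]
opening: -0.1
grasp_force: 4.0
```

```bash
cat > fine.py <<'E'
from look import *
def fine(n):
    G=look(n)
    mk=box(G,(-80,0),(85,102),(68,75)); dg=box(G,(-80,20),(55,79),(58,64))
    for k,P in(('m',mk),('d',dg)):
        print(k,np.percentile(P[:,0],[2,10,50,90,98]).round(2), cv2.minAreaRect(np.float32(P[:,:2]))[0])
    p=cam(n+'.npz')[0][40:190,170:340]
    cv2.imwrite(f'pics/c{n}.png',cv2.resize(p[:,:,::-1],None,fx=4,fy=4,interpolation=cv2.INTER_CUBIC))
E
python3 -c "
from fine import *
fine('w7')"
```

```text
12.57 tcp [546.56 -13.77  81.01] F [ 8.23  2.02 -5.78]
tcp gx -20.67 F along +X 8.47 q6 2.948
cross 2364 mean [-32.8  18.1  96.6 281.3 259.2] min [-43.7 -11.6  92.  249.  205. ] max [ -7.   42.2 102.  345.  319. ]
mark 430 mean [-44.4  93.6  69.4 232.7  79.1] min [-47.3  86.7  63.  224.   62. ] max [-42.8 100.8  73.  242.   96. ]
drag 469 mean [-43.6  67.8  59.9 250.9 136.8] min [-46.5  55.8  55.1 242.  113. ] max [-41.8  79.   62.4 260.  161. ]
arm 269 mean [-39.4  50.3  45.5 269.9 165.3] min [-42.2  42.1  43.3 262.  151. ] max [-36.9  57.9  48.8 276.  180. ]
mid mark -44.83 drag -43.88 arm -39.52
m [-46.88 -46.37 -44.66 -43.13 -42.93] (-44.929141998291016, 93.79930877685547)
d [-45.9  -45.5  -43.78 -42.23 -41.98] (-44.06541442871094, 67.38636016845703)
```

Emit:
{"name": "arm_command", "arguments": {"plan": [[[-0.002,-0.015,0],[0,0,0]],[[-0.002,-0.014,0],[0,0,0]],[[0,0,0],[0,0,0]],[[0,0,0],[0,0,0]]]}}

```text
clock: 13.12
tcp_pos: [545.8, -14.0, 81.0]
tool_rot: [2.06, 2.37, 0.003]
wrist_force: [8.5, 1.4, -6.7]
opening: 0.2
grasp_force: 4.1
```

```bash
python3 -c "
from fine import *
fine('w8')
f='w8.npz'
# yaw check from scale bar long edge & base edges
G=meas(f)
for n,P in(('scale',box(G,(-120,40),(48,86),(25,31.5))),('base',box(G,(-150,150),(-60,120),(5,14)))):
    print(n,cv2.minAreaRect(np.float32(P[:,:2])))
"
```

```text
13.12 tcp [545.78 -13.98  80.98] F [ 8.5   1.39 -6.66]
tcp gx -21.48 F along +X 8.55 q6 2.948
cross 2386 mean [-33.6  18.   96.6 281.6 259.4] min [-44.6 -11.5  92.  249.  206. ] max [ -7.8  42.1 102.  345.  319. ]
mark 426 mean [-44.4  93.6  69.4 234.5  78.9] min [-47.3  86.7  63.  226.   61. ] max [-42.7 100.8  72.6 244.   96. ]
drag 471 mean [-44.4  67.8  60.  250.9 136.7] min [-47.1  55.9  55.2 242.  114. ] max [-42.6  78.9  62.3 259.  161. ]
arm 268 mean [-40.2  50.3  45.5 269.9 165.4] min [-43.3  42.1  43.1 262.  151. ] max [-37.8  58.   48.9 277.  180. ]
mid mark -44.83 drag -44.68 arm -40.39
m [-46.82 -46.46 -44.7  -43.13 -42.93] (-44.965431213378906, 93.7417984008789)
d [-46.71 -46.29 -44.54 -43.01 -42.78] (-44.85289764404297, 67.43763732910156)
scale ((-43.95580291748047, 67.84274291992188), (104.97016143798828, 36.19852066040039), 0.3399045169353485)
base ((0.8067474365234375, 31.87110137939453), (155.41741943359375, 260.5064697265625), 89.92607116699219)
```

View pics/cw8.png

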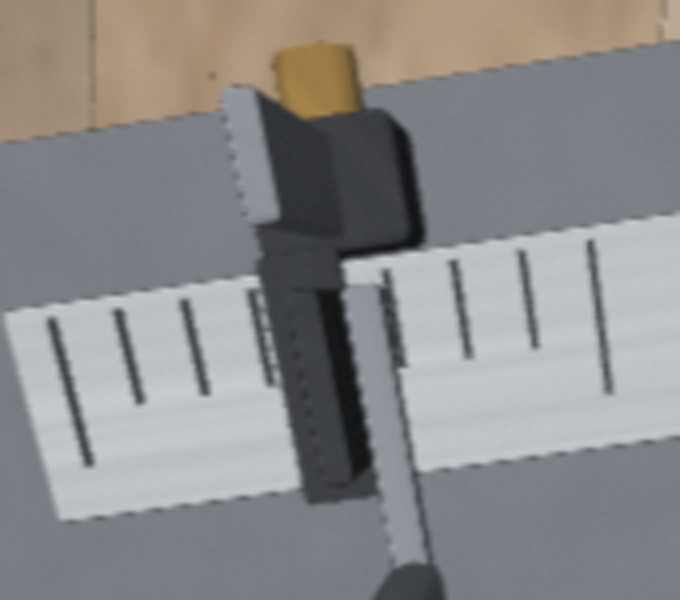

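The blades line up: mark at x -44.9 and drag at -44.75, a difference under 0.2 mm. Now the hold for over two seconds.

Emit:
{"name": "arm_command", "arguments": {"plan": [[[0,0,0],[0,0,0]],[[0,0,0],[0,0,0]],[[0,0,0],[0,0,0]],[[0,0,0],[0,0,0]],[[0,0,0],[0,0,0]],[[0,0,0],[0,0,0]],[[0,0,0],[0,0,0]],[[0,0,0],[0,0,0]],[[0,0,0],[0,0,0]],[[0,0,0],[0,0,0]],[[0,0,0],[0,0,0]],[[0,0,0],[0,0,0]],[[0,0,0],[0,0,0]],[[0,0,0],[0,0,0]],[[0,0,0],[0,0,0]],[[0,0,0],[0,0,0]],[[0,0,0],[0,0,0]],[[0,0,0],[0,0,0]],[[0,0,0],[0,0,0]],[[0,0,0],[0,0,0]]]}}

```text
clock: 15.68
tcp_pos: [545.8, -14.0, 81.0]
tool_rot: [2.06, 2.37, 0.003]
wrist_force: [7.9, 1.9, -6.9]
opening: -0.3
grasp_force: 4.1
```

Emit:
{"name": "arm_command", "arguments": {"plan": [[[0.002,0.015,0],[0,0,0]],[[0.005,0.033,0],[0,0,0]],[[0.007,0.05,0],[0,0,0]],[[0.007,0.05,0],[0,0,0]],[[0.007,0.05,0],[0,0,0]],[[0.007,0.05,0],[0,0,0]],[[0.007,0.05,0],[0,0,0]],[[0.007,0.05,0],[0,0,0]],[[0.007,0.05,0],[0,0,0]],[[0.007,0.05,0],[0,0,0]],[[0.007,0.05,0],[0,0,0]],[[0.007,0.05,0],[0,0,0]],[[0.007,0.05,0],[0,0,0]],[[0.007,0.05,0],[0,0,0]],[[0.007,0.05,0],[0,0,0]],[[0.007,0.05,0],[0,0,0]],[[0.007,0.05,0],[0,0,0]],[[0.007,0.05,0],[0,0,0]],[[0.007,0.05,0],[0,0,0]],[[0.007,0.05,0],[0,0,0]]]}}

```text
clock: 18.18
tcp_pos: [572.1, -6.6, 80.8]
tool_rot: [-2.061, -2.371, 0.0]
wrist_force: [4.3, 1.2, -1.4]
opening: 0.0
grasp_force: 2.1
```

```bash
python3 -c "
from fine import *
fine('w9')"
```

```text
18.18 tcp [572.08  -6.56  80.84] F [ 4.3   1.16 -1.4 ]
tcp gx 5.84 F along +X 4.45 q6 2.951
cross 2037 mean [ -9.   19.6  96.4 274.3 256.5] min [-17.5 -11.2  92.  248.  206. ] max [  6.  42. 102. 318. 319.]
mark 520 mean [-44.1  93.6  68.8 174.9  87.8] min [-47.1  86.7  63.  164.   71. ] max [-42.4 100.8  72.  187.  105. ]
drag 548 mean [-44.1  67.8  59.6 198.  144.2] min [-47.   55.8  55.  187.  121. ] max [-42.3  79.   62.1 208.  168. ]
arm 278 mean [-14.7  50.5  45.5 266.8 165.4] min [-43.9  42.1  43.2 212.  151. ] max [-10.7  58.   48.9 277.  180. ]
mid mark -44.57 drag -44.49 arm -26.82
m [-46.67 -46.16 -44.33 -43.06 -42.65] (-44.6125373840332, 93.72547912597656)
d [-46.66 -46.12 -44.14 -42.86 -42.59] (-44.698890686035156, 67.3847427368164)
```

Emit:
{"name": "arm_command", "arguments": {"plan": [[[0.005,0.033,0],[0,0,0]],[[0.005,0.033,0],[0,0,0]],[[0.005,0.033,0],[0,0,0]],[[0.005,0.033,0],[0,0,0]],[[0.005,0.033,0],[0,0,0]],[[0.005,0.033,0],[0,0,0]],[[0.005,0.033,0],[0,0,0]],[[0.004,0.025,0],[0,0,0]],[[0.004,0.025,0],[0,0,0]],[[0.004,0.025,0],[0,0,0]],[[0.004,0.025,0],[0,0,0]],[[0.004,0.025,0],[0,0,0]],[[0.004,0.025,0],[0,0,0]],[[0.004,0.025,0],[0,0,0]],[[0.004,0.025,0],[0,0,0]],[[0.004,0.025,0],[0,0,0]],[[0.004,0.025,0],[0,0,0]]]}}

```text
clock: 20.35
tcp_pos: [586.0, -2.3, 80.8]
tool_rot: [-2.061, -2.371, 0.0]
wrist_force: [-0.7, 0.1, 0.1]
opening: 0.0
grasp_force: 0.0
```

```bash
python3 -c "
from fine import *
fine('w10')"
```

```text
20.35 tcp [586.03  -2.27  80.78] F [-0.66  0.09  0.12]
tcp gx 20.44 F along +X -0.61 q6 2.952
cross 1558 mean [ -3.   24.5  95.8 252.5 248.6] min [ -8.1   1.8  92.  236.  208. ] max [  0.4  42.1  98.2 270.  292. ]
mark 567 mean [-44.   93.6  68.6 143.5  93.2] min [-47.8  86.7  63.  131.   76. ] max [-42.2 100.8  72.4 156.  110. ]
drag 580 mean [-44.   67.9  59.5 170.  148.6] min [-47.1  55.9  55.  158.  126. ] max [-42.1  78.9  62.3 181.  172. ]
arm 287 mean [ -6.   50.5  45.5 256.5 167.2] min [-43.6  42.   43.3 187.  153. ] max [ -1.2  58.   48.2 268.  182. ]
mid mark -44.5 drag -44.42 arm -22.17
m [-46.95 -46.24 -44.34 -43.   -42.58] (-44.83195877075195, 93.7523193359375)
d [-46.56 -46.04 -44.07 -42.78 -42.42] (-44.56121063232422, 67.45254516601562)
```

The slide is home, with the crossbar back at its starting position and no contact force. The drag pointer is still at the mark. Backing off and lifting clear.

Emit:
{"name": "arm_command", "arguments": {"plan": [[[0.019,0.132,0],[0,0,0]],[[0.019,0.132,0],[0,0,0]],[[0,0,-0.5],[0,0,0]],[[0,0,-0.8],[0,0,0]],[[0,0,-1],[0,0,0]],[[0,0,-1],[0,0,0]],[[0,0,0],[0,0,0]],[[0,0,0],[0,0,0]]]}}

```text
clock: 21.4
tcp_pos: [593.4, -0.1, 180.2]
tool_rot: [2.061, 2.371, 0.001]
wrist_force: [0.2, -0.2, -1.4]
opening: 0.1
grasp_force: 0.0
```

```bash
python3 -c "
from fine import *
fine('w11')
print(env.job_done())"
```

```text
21.4 tcp [ 5.9344e+02 -8.0000e-02  1.8024e+02] F [ 0.2  -0.16 -1.38]
tcp gx 28.16 F along +X 0.15 q6 2.952
cross 1005 mean [ -3.4   4.5  95.9 273.7 214.3] min [ -8.1 -37.8  92.  261.  167. ] max [2.00e-01 4.17e+01 9.85e+01 2.87e+02 2.63e+02]
mark 155 mean [-44.1  93.5  68.9 206.3 102.9] min [-47.1  86.7  63.1 201.   94. ] max [-42.4 100.3  72.3 212.  112. ]
drag 188 mean [-44.1  67.6  59.8 217.9 135.8] min [-47.2  55.8  55.  212.  122. ] max [-42.3  78.9  62.4 224.  150. ]
arm 115 mean [ -5.8  50.3  45.4 269.7 148.2] min [-43.2  42.1  43.2 226.  139. ] max [ -1.3  58.   48.8 276.  157. ]
mid mark -44.58 drag -44.43 arm -22.16
m [-46.85 -46.24 -44.39 -43.03 -42.65] (-44.788082122802734, 93.514892578125)
d [-46.58 -46.12 -44.28 -42.84 -42.55] (-44.74631118774414, 67.3718490600586)
the job is handed in; nothing more can be done
None
```

Job handed in at 21.4 s: I drew the drag pointer level with the set mark (within about 0.2 mm by the wrist camera), held it 2.5 s and eased the slide fully home, with wrist readings never above about 11 N and the arm lifted clear.

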